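# Shift the spice mill into third

## Task

Shift the spice mill into third: with the fingertips, push the ball-topped selector lever out of the left arm of its H-shaped gate to the crossbar, across to the right arm, then forward (away from the robot) right to the end of the far right slot, the one marked with three pips, and leave it there. Only push the lever, never pinch it or force it hard against its stops, do not let it go into the near right slot on the way, and leave the glass, jars and shaker where they stand.

Things in the scene. Friction and masses are not known exactly. Their poses are not given: they have to be found in the camera images.
- mill: Grey counter-top spice mill, fixed. Origin on the worktop under the centre of its gate; its x points forward (away from the robot at yaw 0), y to the left. Front housing: x -65 to +65 mm, y -75 to +75 mm, top 100 mm high. Behind it the grinding head with lidded hopper, x 75 to 175 mm, up to 149 mm high, with a spout on its right side at x = 125 mm.
- gate_centre (a point): Centre of the gate, 100 mm up: a 3 mm steel plate with an H-shaped opening, axes as the mill's. Two arms along x at y = +22 (left) and -22 mm (right), 15 mm wide, from x = -26.5 to +26.5 mm; a 15 mm wide crossbar along y at x = 0 joins them, corners rounded 6 mm. Pips at the arm ends count the slots: one far left, two near left, three far right, four near right.
- selector_lever: Lever: straight steel rod 10 mm thick, rising through the gate from a pivot 20 mm above the worktop under the gate's centre; black ball knob, 36 mm diameter, centred 165 mm from the pivot. Origin at the pivot, z along the rod. Tilts two ways and stays by friction where it is left (no spring); 1.5 to 2 N at the knob moves it. The gate's edges stop the rod.
- knob (a point): Centre of the ball knob, 185 mm above the worktop when the lever is upright, about 170 mm when tilted to the end of a slot.
- shift_across (a joint): Sideways tilt of the lever (rad) about the mill's x axis, positive to the right (mill -y). 0 = middle of the crossbar; in the left arm about -0.25 to -0.30, in the right arm +0.25 to +0.30 (end stops about -0.30 and +0.30; the knob is then about 47 mm to the side).
- shift_forward (a joint): Forward tilt of the lever (rad), positive away from the robot (mill +x). 0 = crossbar (it passes across only within about 0.03; rounded corners guide it in from about 0.08). Far slots end at about +0.26, near ones at -0.26 (knob then about 42 mm from the crossbar). Starts in the left arm, in either slot or at the crossbar.
- slot_three (a point): Where the axis of the rod passes the top of the plate when the lever is at the end of the third (far right) slot, 100 mm above the worktop.
- catch_glass: clear shot glass, 48 mm wide, 61 mm tall, standing under the mill's spout; origin at the centre of its underside. Loose, to be left alone.
- olive_jar: glass jar with a flat lid, 63 mm wide, 110 mm tall, standing to the right of the mill; origin at the centre of its underside. Loose, to be left alone.
- salt_shaker: glass salt shaker with a metal top, 44 mm wide, 90 mm tall, standing to the left of the mill; origin at the centre of its underside. Loose, to be left alone.
- nutmeg_jar: glass spice jar with a dark lid, 44 mm wide, 105 mm tall, standing to the left of the mill; origin at the centre of its underside. Loose, to be left alone.

How it is judged:
On the way:
1. the lever has crossed to the right arm, at the height of the crossbar (value of joint shift_across above 0.2 rad and value of joint shift_forward between -0.12 and 0.12 rad), for 0.02 s.
At the end, for the whole second after the job is handed in: The lever rests in the far right (third) slot, pushed home: forward tilt above 0.22 rad (the stop is at about 0.26; so the knob within about 6 mm of its stop), sideways tilt above 0.2 rad, not moving (value of joint shift_across above 0.2 rad and value of joint shift_forward between 0.22 and 0.3 rad and velocity of joint shift_across between -0.05 and 0.05 rad/s and velocity of joint shift_forward between -0.05 and 0.05 rad/s); the robot touches nothing.
It fails at once if the lever is pinched or forced: more than 35 N between fingers and lever (contact force between the fingers and selector_lever above 35 N).
It fails at once if the lever goes into the near right (fourth) slot (value of joint shift_across above 0.2 rad and value of joint shift_forward below -0.15 rad).
It fails at once if the glass, the jars or the shaker are shifted by more than 20 mm, or lifted or knocked over (distance of any of catch_glass, olive_jar, salt_shaker, nutmeg_jar from where it was at the start of the episode above 0.02 m or angle between any of catch_glass, olive_jar, salt_shaker, nutmeg_jar's own z axis and vertical above 0.3 rad).
It also fails if it takes over 67 s, if anything falls off the work surface, if the arm or the gripper's body presses on something with over 40 N, if the wrist force passes 120 N, or if a joint passes its speed limit or range.

## Robot

A 6-joint arm with a two-finger parallel gripper is mounted at the origin on a cart in front of the work surface, level with it; the furniture and walls round the work are solid. World frame = base frame: x ahead of the robot, y to its left, z up, the work surface at z = 0. Lengths are in m, angles in rad, forces in N, time in s.
With the tool pointing down it reaches from about 0.3 to 0.775 m from the base axis. Payload 14.6 kg.
Tool frame: the origin (TCP) lies midway between the tips of the shut fingers; the grasp point (between the pads) lies 19 mm behind it; z points along the fingers, y is the line along which they close (so a half turn about z gives the same grasp; the last joint's range is limited). The gripper opens to 94 mm and grips with 3 to 60 N. Pads are 16 mm wide; open, the fingers measure 119 mm over their backs; the gripper's body (75 mm by 177 mm) begins 78 mm behind the grasp point.
Start: joints at [1.099, 0.3, 1.521, -0, 1.321, -0.067], TCP at [0.217, 0.506, 0.17] pointing down, gripper open.
Joint ranges: [-3.03, 3.03], [-0.79, 2.21], [0.23, 2.52], [-1.04, 4.18], [0, 3.07], [-2.55, 2.55]. Speed limits (rad/s): [2.22, 2.22, 2.57, 3.14, 3.14, 3.14].

## Interface

Orientations are given as [roll, pitch, yaw] about the fixed x, y, z axes, in that order (R = Rz(yaw) Ry(pitch) Rx(roll)).
In Python, from station import ctrl gives the robot as it stands. The module is installed in compiled form; this text tells all that it offers.
- The arm moves only by the tool servo_tool, never from a script. Its argument "plan" is a list of rows, each a list of 7 numbers: the opening in per cent of the stroke, from 0 (shut) to 100 (fully open), then the shift along the tool's x, y, z in m, then the turn, a rotation vector about the tool's x, y, z in rad. A call has exactly 8 rows; each row shifts and turns the commanded pose from where the row before left it, along the tool's axes as they then stand; what a row does not reach is not made up. A row lasts 1/8 s, in which the tool goes at most 62.5 mm and 10.7 degrees, less where a joint would pass 70% of its speed; a pose out of reach is approached as far as the arm can. A call with a gripper value outside its range is refused whole. The fingers move at their own pace and stop on an object; "force" is the grip in N (left out, the last holds). Time passes only in rows, so rows that do not move let the fingers close, or fill a call up. It gives the time, the measured TCP pose, the force, the opening and the grip force at its end, in the units of the state.
- ctrl.get_obs(): the state, without advancing time (a new reading comes with each control period).
- ctrl.camera(name): name is "side" or "top"; returns a dict with "pixels" (420x560x3 uint8, red, green, blue), "z_map" (420x560 float32, m along the optical axis (not along the pixel's ray), 0 where there is no reading), "mtx" (3x3 intrinsics, pixels), "pose" (4x4, takes a point from camera to world coordinates). Camera axes: x right, y up, looking along -z (the intrinsics and any distortion apply to the point x, -y, -z); pixel columns grow to the right and rows downward; lengths in m; the calibration is good to about 2 mm. A picture is of the moment at which its call begins.
- ctrl.hand_in(): hands the job in; it is judged then, once.
The state is a dict: "time_s": time; "qpos": joint angles; "joint_vel": joint speeds; "tau": joint torques, N m; "ee_pos": TCP position; "eef_rot": TCP orientation; "force": force on the tool from outside, world axes, zero at the start; "moment": the same for the moment, N m; "grip_width": finger opening in m; "grip_force": force on a finger pad.
Only numpy, scipy, OpenCV 4.12 (cv2) and the standard library are available. Lean on these libraries where they do the work, as an engineer would, in place of code of your own. Each camera call takes 0.05 s, during which the arm holds its last target. There are 200 camera calls.

## Working session

There is one attempt and no reset: what is moved stays moved. The work goes in short steps, Python scripts to look and compute and a tool call to move; the robot and the scene stay as the last step left them, time stands still between calls to the robot, and variables do not carry over. Pictures are saved under pics/ and viewed, at most 10 in all, crops included, and the job is handed in when it is done.

Besides the shell and the picture viewer there is one more tool, called after "Emit:" by a JSON object that holds its "api" and its "payload". servo_tool: Moves the arm, as the interface text tells. Its arguments: {"type":"object","properties":{"plan":{"type":"array","items":{"type":"array","items":{"type":"number"}}},"force":{"type":"number"}},"required":["plan"]}

```bash
mkdir -p pics; cat > h.py <<'E'
import numpy as np, cv2
from station import ctrl
def cam(n):
    c=ctrl.camera(n); return c
def save(c,name): cv2.imwrite('pics/'+name,c['pixels'][:,:,::-1])
def cloud(c):
    z=c['z_map'];v,u=np.mgrid[:z.shape[0],:z.shape[1]];K=c['mtx']
    P=np.stack([(u-K[0,2])/K[0,0]*z,-(v-K[1,2])/K[1,1]*z,-z,np.ones_like(z)],-1)
    W=(P@c['pose'].T)[...,:3]; W[z==0]=np.nan; return W
E
python3 - <<'E'
from h import *
for n in('top','side'):
    c=cam(n);save(c,n+'0.png');np.savez(n+'0.npz',**c);print(n,c['pose'].round(3).tolist())
o=ctrl.get_obs();print(o)
E
```

```text
top [[-0.021, 0.986, -0.167, 0.401], [-1.0, -0.021, 0.002, 0.041], [-0.002, 0.167, 0.986, 1.015], [0.0, 0.0, 0.0, 1.0]]
side [[-0.99, 0.095, -0.1, 0.444], [-0.137, -0.578, 0.805, 0.777], [0.018, 0.811, 0.585, 0.671], [0.0, 0.0, 0.0, 1.0]]
{'time_s': 0.1, 'qpos': array([ 1.09939217e+00,  3.00404271e-01,  1.52148906e+00,  2.21748729e-05,
        1.32070225e+00, -6.66361348e-02]), 'joint_vel': array([ 3.32372145e-04, -2.07542209e-04,  1.01541288e-03, -6.05927026e-04,
        2.85466636e-04,  1.60867986e-05]), 'tau': array([-1.30137363e-03, -5.32646263e+01, -3.53285658e+01,  7.08379224e-02,
        2.34434847e-02, -7.28675991e-05]), 'ee_pos': array([0.21648993, 0.50531867, 0.16926193]), 'eef_rot': array([-3.14059338e+00, -8.82138873e-05,  2.73681909e+00]), 'force': array([ 0.79862241, -0.8602962 , -0.5487706 ]), 'moment': array([ 0.0131176 ,  0.01327768, -0.01433579]), 'grip_force': 0.0, 'grip_width': 0.0942491132135112}
```

View pics/top0.png

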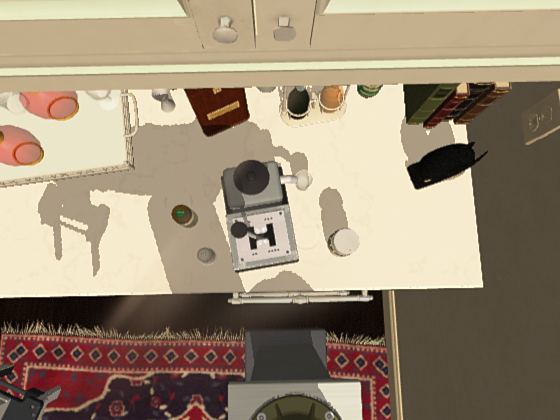

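View pics/side0.png

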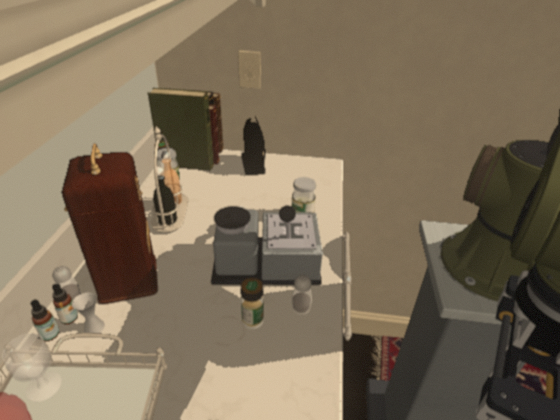

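The top view shows the mill with its gate near (265,238) and the knob at about (239,229), so the lever is probably in the far-left slot. The hopper is behind at (252,178), the olive jar at (344,241), the shaker at (206,255) and the nutmeg jar at (181,214). The side view agrees, with the knob at (287,214).

```bash
python3 - <<'E'
from h import *
c=dict(np.load('top0.npz'));W=cloud(c)
cv2.imwrite('pics/crop.png',cv2.resize(c['pixels'][150:280,170:370,::-1],None,fx=4,fy=4,interpolation=cv2.INTER_CUBIC))
sub=np.zeros(W.shape[:2],bool);sub[200:275,220:305]=1
m=sub&(abs(W[...,2]-0.1)<0.006)
pts=W[m][:,:2].astype(np.float32)
r=cv2.minAreaRect(pts*1000);print('front housing',r,cv2.boxPoints(r).tolist())
for n in('top','side'):
    c=dict(np.load(n+'0.npz'));W=cloud(c)
    h=(W[...,2]>.14)&(abs(W[...,0]-.42)<.12)&(abs(W[...,1])<.15)
    k=h&(c['pixels'].max(-1)<70)
    for l,s,b in [(l,*[0,0]) for l in range(0)]:pass
    nn,L,S,C=cv2.connectedComponentsWithStats(k.astype(np.uint8))
    for i in range(1,nn):
        if S[i,4]>15:
            p=W[L==i]; print(n,S[i],C[i].round(1),np.median(p,0).round(4),p.min(0).round(3),p.max(0).round(3))
            if S[i,4]<900:
                A=np.c_[2*p,np.ones(len(p))];s=np.linalg.lstsq(A,(p**2).sum(1),rcond=None)[0];print(' sphere',s[:3].round(4),np.sqrt(s[3]+s[:3]@s[:3]).round(4))
for u,v in[(344,238),(206,254),(181,212),(302,180),(280,30),(300,70)]:print(u,v,cloud(dict(np.load('top0.npz')))[v,u].round(3))
E
```

```text
front housing ((503.5013122558594, 71.00949096679688), (153.54373168945312, 149.70555114746094), 8.74555492401123) [[416.2409362792969, 133.31906127929688], [439.003173828125, -14.645909309387207], [590.76171875, 8.699920654296875], [567.9994506835938, 156.66488647460938]]
top [231 222  17  16 198] [238.8 229.2] [0.4981 0.1121 0.1918] [0.482 0.096 0.179] [0.514 0.129 0.199]
 sphere [0.4984 0.1136 0.1803] 0.0164
side [279 207  16  15 184] [286.9 213.4] [0.499  0.1263 0.1883] [0.485 0.109 0.171] [0.516 0.134 0.198]
 sphere [0.4997 0.1168 0.181 ] 0.0157
344 238 [ 0.483 -0.118  0.11 ]
206 254 [0.454 0.197 0.088]
181 212 [0.551 0.253 0.104]
302 180 [ 0.642 -0.035  0.014]
280 30 [0.624 0.031 0.679]
300 70 [nan nan nan]
```

View pics/crop.png

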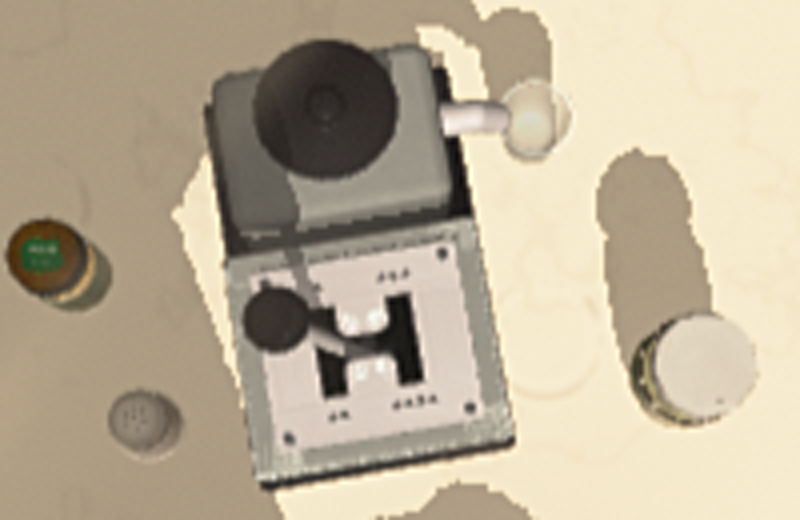

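The enlarged crop shows the plate's screws at crop (265,285), (441,254), (470,408) and (289,440), and the H centre near (368,345). The rod leans left, close to the crossbar.

```bash
cat >> h.py <<'E'
def ray(c,u,v,z):
    K=c['mtx'];T=c['pose'];d=T[:3,:3]@np.array([(u-K[0,2])/K[0,0],-(v-K[1,2])/K[1,1],-1]);o=T[:3,3]
    return o+d*(z-o[2])/d[2]
E
python3 - <<'E'
from h import *
c=dict(np.load('top0.npz'))
p=[ray(c,170+(u+.5)/4-.5,150+(v+.5)/4-.5,.1)[:2] for u,v in[(265,285),(441,254),(470,408),(289,440),(368,345)]]
p=np.array(p);print(p.round(4));g=p[:4].mean(0);f=p[0]+p[1]-p[2]-p[3];y=np.arctan2(f[1],f[0]);s=p[0]+p[3]-p[1]-p[2];y2=np.arctan2(-s[0],s[1]);print(g,y,y2)
Y=(y+y2)/2;R=np.array([[np.cos(Y),-np.sin(Y)],[np.sin(Y),np.cos(Y)]])
for k in([.4984,.1136],[.4997,.1168]):print('knob mill',R.T@(np.array(k)-g))
for q in([.217,.506],[.483,-.118],[.454,.197],[.551,.253]):print(R.T@(np.array(q)-g))
E
```

```text
[[0.5282 0.1269]
 [0.5441 0.0251]
 [0.4552 0.0107]
 [0.4393 0.1137]
 [0.4923 0.0681]]
[0.49172405 0.06909062] 0.15350642567276349 0.15405490007864486
knob mill [0.01341491 0.04296154]
knob mill [0.01518973 0.04592465]
[-0.20455833  0.47383436]
[-0.03727875 -0.18354646]
[-0.01768631  0.13217832]
[0.08674681 0.17265946]
```

Emit:
{"api": "servo_tool", "payload": {"plan": [[34, 0, 0, 0, 0, 0, 0.169], [34, 0, 0, 0, 0, 0, 0.169], [34, 0, 0, 0, 0, 0, 0.169], [34, 0, 0, 0, 0, 0, 0.169], [34, 0, 0, 0, 0, 0, 0.169], [34, 0, 0, 0, 0, 0, 0.167], [34, 0, 0, 0, 0, 0, 0], [34, 0, 0, 0, 0, 0, 0]], "force": 20}}

```text
time_s: 1.1
ee_pos: [0.2166, 0.5055, 0.1696]
eef_rot: [-3.141, 0.0, 1.729]
force: [-0.8, -0.3, 0.1]
grip_width: 0.0316
grip_force: 0.0
```

Emit:
{"api": "servo_tool", "payload": {"plan": [[34, -0.046, 0.027, 0, 0, 0, 0], [34, -0.046, 0.027, 0, 0, 0, 0], [34, -0.046, 0.027, 0, 0, 0, 0], [34, -0.046, 0.027, 0, 0, 0, 0], [34, -0.046, 0.027, 0, 0, 0, 0], [34, -0.046, 0.027, 0, 0, 0, 0], [34, -0.046, 0.027, 0, 0, 0, 0], [34, -0.046, 0.027, 0, 0, 0, 0]]}}

```text
time_s: 2.1
ee_pos: [0.4874, 0.1735, 0.1699]
eef_rot: [3.141, -0.0, 1.728]
force: [0.6, 1.2, 1.0]
grip_width: 0.0319
grip_force: 0.0
```

```bash
cat >> h.py <<'E'
G=np.array([.4917,.0691]);Y=.154
def mill(p): 
    c,s=np.cos(Y),np.sin(Y);d=np.array(p)[:2]-G;return np.array([c*d[0]+s*d[1],-s*d[0]+c*d[1]])
def knob(n):
    c=cam(n);W=cloud(c);h=(W[...,2]>.165)&(W[...,2]<.21)&(c['pixels'].max(-1)<70)
    return c,W,h
E
python3 - <<'E'
from h import *
o=ctrl.get_obs();print(o['time_s'],o['ee_pos'],mill(o['ee_pos']),o['eef_rot'],o['grip_width'],o['force'])
c=cam('top');cv2.imwrite('pics/t1.png',cv2.resize(c['pixels'][150:280,170:370,::-1],None,fx=4,fy=4))
c=cam('side');cv2.imwrite('pics/s1.png',cv2.resize(c['pixels'][130:330,180:400,::-1],None,fx=3,fy=3))
E
```

```text
2.1 [0.4874153  0.17351086 0.16986843] [0.0117818  0.10383244] [ 3.14135714e+00 -1.24626998e-04  1.72783475e+00] 0.0318884202804475 [0.55847759 1.1881146  1.02228946]
```

View pics/s1.png

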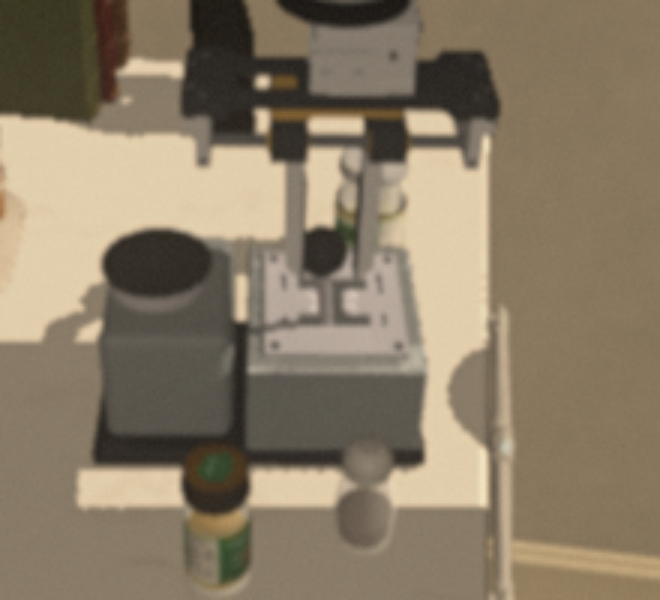

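The fork faces the knob: the knob is at (322,250), between the fingers at x≈297 and 367. I'll lower it, nest the knob, then draw it back toward the crossbar.

Emit:
{"api": "servo_tool", "payload": {"plan": [[34, 0, 0.002, 0.012, 0, 0, 0], [34, -0.015, 0, 0, 0, 0, 0], [34, -0.015, 0, 0, 0, 0, 0], [34, -0.006, 0, 0, 0, 0, 0], [34, -0.004, 0, 0, 0, 0, 0], [34, -0.003, 0, 0, 0, 0, 0], [34, 0, 0, 0, 0, 0, 0], [34, 0, 0, 0, 0, 0, 0]]}}

```text
time_s: 3.2
ee_pos: [0.495, 0.133, 0.1577]
eef_rot: [3.142, -0.0, 1.725]
force: [-0.2, 0.0, 0.3]
grip_width: 0.0324
grip_force: 0.0
```

Emit:
{"api": "servo_tool", "payload": {"plan": [[34, 0, -0.002, 0, 0, 0, 0], [34, 0, -0.002, 0, 0, 0, 0], [34, 0, -0.002, 0, 0, 0, 0], [34, 0, -0.002, 0, 0, 0, 0], [34, 0, -0.002, 0, 0, 0, 0], [34, 0, -0.002, 0, 0, 0, 0], [34, 0, -0.002, 0, 0, 0, 0], [34, 0, 0, 0, 0, 0, 0]]}}

```text
time_s: 4.2
ee_pos: [0.4812, 0.1307, 0.1578]
eef_rot: [3.141, 0.0, 1.725]
force: [-0.3, -0.1, 0.4]
grip_width: 0.032
grip_force: 0.1
```

```bash
python3 - <<'E'
from h import *
o=ctrl.get_obs();print(o['time_s'],o['ee_pos'],mill(o['ee_pos']),o['grip_width'],o['force'])
c,W,h=knob('side');u0,v0=250,170
n,L,S,C=cv2.connectedComponentsWithStats(h.astype(np.uint8))
for i in range(1,n):
    if S[i,4]>30:
        p=W[L==i];A=np.c_[2*p,np.ones(len(p))];s=np.linalg.lstsq(A,(p**2).sum(1),rcond=None)[0];print(S[i],mill(np.median(p,0)),s[:3],mill(s[:3]))
cv2.imwrite('pics/s2.png',cv2.resize(c['pixels'][160:260,230:350,::-1],None,fx=5,fy=5))
E
```

```text
4.2 [0.48117127 0.13070016 0.15780766] [-0.00095515  0.06248617] 0.03195488928547365 [-0.30984759 -0.09714369  0.35776946]
[209  98  10  11  60] [ 0.22558482 -0.54928905] [ 0.78836565 -0.41846694  0.18545513] [ 0.21836586 -0.52730293]
[151 107  65  18 842] [ 0.31155845 -0.43881754] [ 0.87549471 -0.39709378  0.18670742] [ 0.30774226 -0.51954762]
[ 475  169   85  112 1364] [-0.43772698  0.06456753] [0.07582758 0.09464687 0.24503885] [-0.40703206  0.08903604]
[  74  201   71   45 1328] [0.34997522 0.11488595] [0.84559765 0.18684519 0.18798476] [0.36777059 0.06206666]
[280 207  15  15 127] [0.01205637 0.05671352] [0.50022172 0.11625621 0.18100334] [0.01565425 0.04529097]
```

View pics/s2.png

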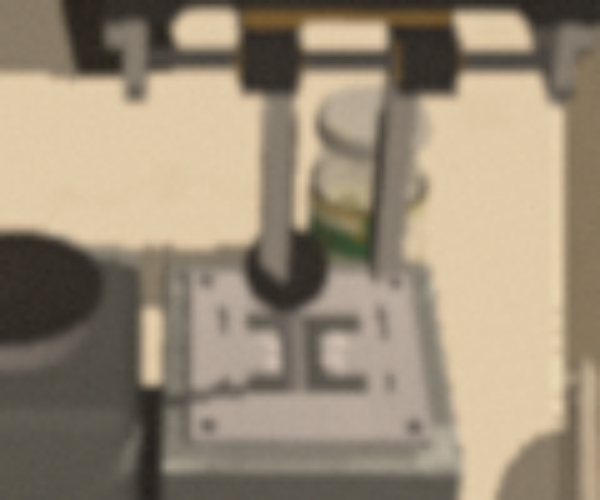

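The fork passed in front of the ball without nesting, because it wasn't deep enough, and the knob hasn't moved. I'll realign in x, go about 5 mm deeper, then check the force.

Emit:
{"api": "servo_tool", "payload": {"plan": [[34, 0.006, 0, 0, 0, 0, 0], [34, 0, 0.008, 0, 0, 0, 0], [34, 0, 0.008, 0, 0, 0, 0], [34, -0.006, 0, 0, 0, 0, 0], [34, -0.002, 0, 0, 0, 0, 0], [34, -0.001, 0, 0, 0, 0, 0], [34, -0.001, 0, 0, 0, 0, 0], [34, 0, 0, 0, 0, 0, 0]]}}

```text
time_s: 5.25
ee_pos: [0.4976, 0.1292, 0.1578]
eef_rot: [3.142, -0.0, 1.725]
force: [-0.0, 0.7, -0.3]
grip_width: 0.0319
grip_force: 0.0
```

```bash
cat >> h.py <<'E'
def rep():
    o=ctrl.get_obs();F=o['force'];c_,s_=np.cos(Y),np.sin(Y)
    print(o['time_s'],'tcp mill',mill(o['ee_pos']).round(4),'Fmill',round(c_*F[0]+s_*F[1],2),round(-s_*F[0]+c_*F[1],2),'w',o['grip_width'],o['grip_force'])
    for n in('side','top'):
        c,W,h=knob(n);h&=(np.hypot(W[...,0]-G[0],W[...,1]-G[1])<.08)
        p=W[h]
        if len(p)<20: print(n,len(p));continue
        f=lambda s:np.linalg.norm(p-s,axis=1)-.018
        from scipy.optimize import least_squares
        s=least_squares(f,p.mean(0)-[0,0,.012],loss='soft_l1',f_scale=.001).x
        print(n,len(p),mill(s).round(4),s[2].round(4))
E
python3 -c "from h import *;rep()"
```

```text
5.25 tcp mill [0.0151 0.0585] Fmill 0.06 0.69 w 0.03187639230758934 0.0
side 187 [0.0152 0.0435] 0.1789
top 0
```

Emit:
{"api": "servo_tool", "payload": {"plan": [[34, -0.001, 0, 0, 0, 0, 0], [34, -0.001, 0, 0, 0, 0, 0], [34, 0, -0.002, 0, 0, 0, 0], [34, 0, -0.002, 0, 0, 0, 0], [34, 0, -0.002, 0, 0, 0, 0], [34, 0, -0.002, 0, 0, 0, 0], [34, 0, -0.002, 0, 0, 0, 0], [34, 0, 0, 0, 0, 0, 0]]}}

```text
time_s: 6.35
ee_pos: [0.4882, 0.1257, 0.1579]
eef_rot: [3.141, -0.0, 1.725]
force: [0.8, 0.4, 1.2]
grip_width: 0.032
grip_force: 0.5
```

```bash
python3 -c "from h import *;rep()"
```

```text
6.35 tcp mill [0.0052 0.0565] Fmill 0.85 0.25 w 0.03204277687338971 0.506306926254183
side 156 [0.0145 0.0433] 0.1792
top 0
```

```bash
python3 - <<'E'
from h import *
c=cam('side');a=cv2.resize(c['pixels'][170:250,250:330,::-1],None,fx=5,fy=5)
d=cam('top');b=cv2.resize(d['pixels'][195:275,215:295,::-1],None,fx=5,fy=5)
cv2.imwrite('pics/b3.png',np.hstack([a,b]))
E
```

```text
(no output)
```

View pics/b3.png

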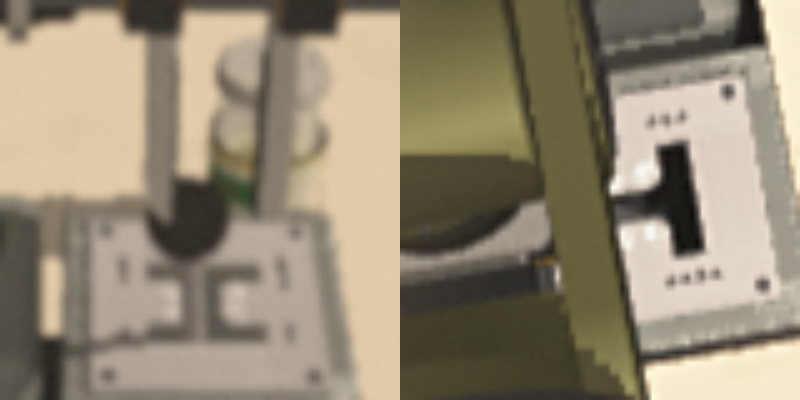

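The side view (left half) shows the ball centre at (187,218), unmoved, with the far finger overlapping it at (160,200). The top view is blocked by the arm. I'll check the depth of the finger against the ball.

```bash
python3 - <<'E'
from h import *
c=cam('side');W=cloud(c);p=c['pixels']
M=np.array([[*mill(W[v,u]),W[v,u,2]] for v in range(196,224,3) for u in range(276,300,3)]).reshape(-1,8,3)
for v,r in zip(range(196,224,3),M):print(v,' '.join('%4.0f,%3.0f,%3.0f'%tuple(q*1000) for q in r))
E
```

```text
196   28,-284,  1   34, 64,237   28, 65,237   22, 65,237   -9,-287, -1  -18,-287, -0  -17,-175, 75  -24,-163, 83
199   28,-267,  2   33, 66,231   28, 65,231   22, 64,230   -8,-271, -1  -17,-268,  2  -17,-169, 70  -24,-161, 75
202   28,-251,  2   33, 66,224   27, 66,224    2,-253,  2   -7,-255,  0  -16,-253,  2  -17,-169, 60  -24,-159, 67
205   28,-240, -0   33, 67,218   27, 66,217    3,-235,  3   13, 34,194  -15,-239,  1  -17,-168, 51  -25,-159, 57
208   29,-228, -2   33, 64,208   27, 66,210   20, 47,196   14, 48,196    8, 49,198  -18,-167, 42  -25,-161, 46
211   29,-211, -0   33, 67,203   27, 67,203   20, 52,192   14, 54,194    8, 53,193    1, 49,190  -25,-156, 40
214   34,-64, 98   32, 48,181   26, 53,185   20, 59,190   14, 60,190    8, 60,190    1, 54,186  -17,-64, 98
217   34,-47,102   27,-49,101   26, 58,181   20, 59,182   14, 63,185    8, 60,183    1, 56,180  -16,-49,100
220   35,-37,100   27,-38,100   25, 54,170   20, 60,175   14, 62,176    7, 58,174   -8,-37,101  -15,-37,101
223   35,-28, 99   28,-27, 99   21,-29, 98   14,-28, 98   12, 44,155   -0,-28, 98   -7,-27, 99  -14,-29, 98
```

Emit:
{"api": "servo_tool", "payload": {"plan": [[34, 0.015, 0, 0, 0, 0, 0], [34, 0.01, 0.009, 0, 0, 0, 0], [34, 0, 0, 0, 0, 0, 0], [34, 0, 0, 0, 0, 0, 0], [34, 0, 0, 0, 0, 0, 0], [34, 0, 0, 0, 0, 0, 0], [34, 0, 0, 0, 0, 0, 0], [34, 0, 0, 0, 0, 0, 0]]}}

```text
time_s: 7.6
ee_pos: [0.4931, 0.1517, 0.1578]
eef_rot: [3.142, -0.0, 1.725]
force: [0.8, 1.2, -0.0]
grip_width: 0.0318
grip_force: 0.0
```

```bash
python3 - <<'E'
from h import *
o=ctrl.get_obs();m=mill(o['ee_pos']);print(m,o['ee_pos'][2])
c=cam('side');W=cloud(c)
d=W[...,:2]-G;cs,sn=np.cos(Y),np.sin(Y);X=cs*d[...,0]+sn*d[...,1];Yy=-sn*d[...,0]+cs*d[...,1]
h=(abs(Yy-m[1])<.02)&(abs(X-m[0])<.04)&(W[...,2]>.11)&(W[...,2]<.24)
for s in(-1,1):
    q=h&(s*(X-m[0])>0);z=W[...,2][q];i=np.argsort(z)[:12];print(s,q.sum(),z[i].round(3),(X[q][i]-m[0]).round(3),(Yy[q][i]).round(3),X[q].min(),X[q].max())
E
```

```text
[0.01409684 0.0813954 ] 0.15777793040384194
-1 135 [0.177 0.178 0.182 0.184 0.194 0.195 0.196 0.197 0.198 0.199 0.199 0.199] [-0.    -0.002 -0.002 -0.002 -0.018 -0.016 -0.02  -0.018 -0.018 -0.016
 -0.024 -0.016] [0.062 0.064 0.062 0.062 0.091 0.089 0.09  0.091 0.09  0.091 0.091 0.088] -0.013428903920022757 0.013661296798842376
1 111 [0.179 0.181 0.186 0.195 0.195 0.196 0.197 0.197 0.198 0.198 0.2   0.2  ] [0.004 0.004 0.002 0.019 0.017 0.021 0.017 0.019 0.019 0.023 0.021 0.017] [0.062 0.062 0.061 0.092 0.089 0.091 0.088 0.092 0.09  0.09  0.092 0.089] 0.01603734457145068 0.04182282520142735
```

Both fingertips actually end at z≈0.195, about 37 mm higher than the reported TCP. So the fork went over the ball. I'll lower it 36 mm here, clear of the ball, then nest and drag back.

Emit:
{"api": "servo_tool", "payload": {"plan": [[34, 0, 0, 0.012, 0, 0, 0], [34, 0, 0, 0.012, 0, 0, 0], [34, 0, 0, 0.012, 0, 0, 0], [34, -0.012, 0, 0, 0, 0, 0], [34, -0.005, 0, 0, 0, 0, 0], [34, -0.002, 0, 0, 0, 0, 0], [34, 0, 0, 0, 0, 0, 0], [34, 0, 0, 0, 0, 0, 0]]}}

```text
time_s: 8.65
ee_pos: [0.4961, 0.1331, 0.1219]
eef_rot: [3.141, -0.0, 1.725]
force: [-0.3, -0.6, 0.0]
grip_width: 0.032
grip_force: 0.0
```

```bash
python3 -c "from h import *;rep()"
```

```text
8.65 tcp mill [0.0142 0.0626] Fmill -0.36 -0.52 w 0.03198300244417314 0.0
side 193 [0.0147 0.0433] 0.1792
top 0
```

Emit:
{"api": "servo_tool", "payload": {"plan": [[34, -0.002, 0, 0, 0, 0, 0], [34, -0.001, 0, 0, 0, 0, 0], [34, 0, -0.002, 0, 0, 0, 0], [34, 0, -0.002, 0, 0, 0, 0], [34, 0, -0.002, 0, 0, 0, 0], [34, 0, -0.002, 0, 0, 0, 0], [34, 0, -0.002, 0, 0, 0, 0], [34, 0, 0, 0, 0, 0, 0]]}}

```text
time_s: 9.75
ee_pos: [0.4865, 0.1285, 0.1218]
eef_rot: [-3.142, -0.0, 1.725]
force: [1.0, 1.5, 1.3]
grip_width: 0.032
grip_force: 0.8
```

```bash
python3 -c "from h import *;rep()"
```

```text
9.75 tcp mill [0.004  0.0595] Fmill 1.23 1.34 w 0.03196044466050981 0.8128090761601925
side 189 [0.0059 0.0433] 0.1797
top 0
```

The ball is following, with knob x now about 6 mm. I'll go to the crossbar and start pushing across.

Emit:
{"api": "servo_tool", "payload": {"plan": [[34, 0, -0.002, 0, 0, 0, 0], [34, 0, -0.002, 0, 0, 0, 0], [34, 0, -0.001, 0, 0, 0, 0], [34, -0.003, 0, 0, 0, 0, 0], [34, -0.003, 0, 0, 0, 0, 0], [34, -0.003, 0, 0, 0, 0, 0], [34, -0.003, 0, 0, 0, 0, 0], [34, 0, 0, 0, 0, 0, 0]]}}

```text
time_s: 10.85
ee_pos: [0.4836, 0.1156, 0.1218]
eef_rot: [3.141, 0.0, 1.724]
force: [0.8, 2.0, 4.0]
grip_width: 0.0322
grip_force: 2.8
```

```bash
python3 -c "from h import *;rep()"
```

```text
10.85 tcp mill [-0.0008  0.0472] Fmill 1.09 1.82 w 0.032172773538786045 2.818615771830082
side 188 [0.0002 0.0332] 0.1819
top 0
```

Emit:
{"api": "servo_tool", "payload": {"plan": [[34, -0.008, 0, 0, 0, 0, 0], [34, -0.008, 0, 0, 0, 0, 0], [34, -0.008, 0, 0, 0, 0, 0], [34, -0.008, 0, 0, 0, 0, 0], [34, -0.008, 0, 0, 0, 0, 0], [34, -0.008, 0, 0, 0, 0, 0], [34, -0.008, 0, 0, 0, 0, 0], [34, -0.008, 0, 0, 0, 0, 0]]}}

```text
time_s: 11.95
ee_pos: [0.4931, 0.0521, 0.1212]
eef_rot: [-3.14, -0.0, 1.725]
force: [1.1, 1.5, -2.9]
grip_width: 0.0322
grip_force: 2.0
```

```bash
python3 -c "from h import *;rep()"
```

```text
11.95 tcp mill [-0.0013 -0.017 ] Fmill 1.36 1.33 w 0.0321700663618268 1.9898829236626625
side 156 [-0.0001 -0.0312] 0.1822
top 0
```

Crossing well, with the knob at y = −31 mm. About 13.5 mm more puts it in the middle of the right arm, and then I go forward.

Emit:
{"api": "servo_tool", "payload": {"plan": [[34, -0.005, 0, 0, 0, 0, 0], [34, -0.004, 0, 0, 0, 0, 0], [34, -0.003, 0, 0, 0, 0, 0], [34, -0.001, 0, 0, 0, 0, 0], [34, 0, 0.002, 0, 0, 0, 0], [34, 0, 0.002, 0, 0, 0, 0], [34, 0, 0.002, 0, 0, 0, 0], [34, 0, 0, 0, 0, 0, 0]]}}

```text
time_s: 13.05
ee_pos: [0.5015, 0.0407, 0.1219]
eef_rot: [3.141, 0.0, 1.725]
force: [-1.9, 0.4, 0.6]
grip_width: 0.0323
grip_force: 2.4
```

```bash
python3 -c "from h import *;rep()"
```

```text
13.05 tcp mill [ 0.0053 -0.0296] Fmill -1.83 0.67 w 0.03231918908953306 2.3960553109645844
side 157 [ 0.0048 -0.0437] 0.1791
top 0
```

Emit:
{"api": "servo_tool", "payload": {"plan": [[34, 0, 0.004, 0, 0, 0, 0], [34, 0, 0.004, 0, 0, 0, 0], [34, 0, 0.004, 0, 0, 0, 0], [34, 0, 0.004, 0, 0, 0, 0], [34, 0, 0.004, 0, 0, 0, 0], [34, 0, 0.004, 0, 0, 0, 0], [34, 0, 0.004, 0, 0, 0, 0], [34, 0, 0.004, 0, 0, 0, 0]]}}

```text
time_s: 14.15
ee_pos: [0.5327, 0.0458, 0.1212]
eef_rot: [-3.14, -0.0, 1.725]
force: [-2.3, 2.6, -5.4]
grip_width: 0.0321
grip_force: 4.0
```

```bash
python3 -c "from h import *;rep()"
```

```text
14.15 tcp mill [ 0.0369 -0.0293] Fmill -1.92 2.94 w 0.032076662292476944 4.014435075223446
side 147 [ 0.0367 -0.043 ] 0.1757
top 0
```

Emit:
{"api": "servo_tool", "payload": {"plan": [[34, 0, 0.001, 0, 0, 0, 0], [34, 0, 0.001, 0, 0, 0, 0], [34, 0, 0.001, 0, 0, 0, 0], [34, 0, 0.001, 0, 0, 0, 0], [34, 0, 0, 0, 0, 0, 0], [34, 0, 0, 0, 0, 0, 0], [34, 0, 0, 0, 0, 0, 0], [34, 0, 0, 0, 0, 0, 0]]}}

```text
time_s: 15.25
ee_pos: [0.5369, 0.0462, 0.1218]
eef_rot: [3.141, 0.0, 1.725]
force: [-1.4, 3.1, -3.9]
grip_width: 0.0323
grip_force: 2.8
```

```bash
python3 -c "from h import *;rep()"
```

```text
15.25 tcp mill [ 0.0412 -0.0295] Fmill -0.89 3.23 w 0.03226808984578725 2.799161821603775
side 148 [ 0.0406 -0.0434] 0.1744
top 0
```

Emit:
{"api": "servo_tool", "payload": {"plan": [[34, 0, 0.0005, 0, 0, 0, 0], [34, 0, 0.0005, 0, 0, 0, 0], [34, 0, 0.0005, 0, 0, 0, 0], [34, 0, 0.0005, 0, 0, 0, 0], [34, 0, 0, 0, 0, 0, 0], [34, 0, 0, 0, 0, 0, 0], [34, 0, 0, 0, 0, 0, 0], [34, 0, 0, 0, 0, 0, 0]]}}

```text
time_s: 16.35
ee_pos: [0.5388, 0.0465, 0.1217]
eef_rot: [-3.142, 0.0, 1.725]
force: [-2.7, 2.2, -4.7]
grip_width: 0.0316
grip_force: 3.0
```

```bash
python3 -c "from h import *;rep()"
```

```text
16.35 tcp mill [ 0.0431 -0.0295] Fmill -2.37 2.62 w 0.03157991148050829 3.045330662280321
side 153 [ 0.0424 -0.0435] 0.1747
top 0
```

The knob is at its stop, with x≈42 mm. I'll withdraw left, then up and back, and check.

Emit:
{"api": "servo_tool", "payload": {"plan": [[34, 0.003, -0.0005, 0, 0, 0, 0], [34, 0.006, 0, 0, 0, 0, 0], [34, 0.012, 0, 0, 0, 0, 0], [34, 0.02, 0, 0, 0, 0, 0], [34, 0.01, 0, -0.03, 0, 0, 0], [34, 0, 0, -0.05, 0, 0, 0], [34, 0.03, -0.02, -0.03, 0, 0, 0], [34, 0.05, -0.03, 0, 0, 0, 0]]}}

```text
time_s: 17.45
ee_pos: [0.4689, 0.1697, 0.234]
eef_rot: [3.137, -0.0, 1.723]
force: [0.6, 0.7, -0.1]
grip_width: 0.0319
grip_force: 0.0
```

Emit:
{"api": "servo_tool", "payload": {"plan": [[34, 0.05, -0.03, 0, 0, 0, 0], [34, 0.05, -0.03, 0, 0, 0, 0], [34, 0.04, -0.02, 0, 0, 0, 0], [34, 0.04, -0.02, 0, 0, 0, 0], [34, 0, 0, 0, 0, 0, 0], [34, 0, 0, 0, 0, 0, 0], [34, 0, 0, 0, 0, 0, 0], [34, 0, 0, 0, 0, 0, 0]]}}

```text
time_s: 18.45
ee_pos: [0.3429, 0.3303, 0.2318]
eef_rot: [3.142, 0.0, 1.724]
force: [-0.1, -0.1, -0.1]
grip_width: 0.0322
grip_force: 0.0
```

```bash
python3 - <<'E'
from h import *
rep();c=cam('top');cv2.imwrite('pics/t9.png',cv2.resize(c['pixels'][150:280,170:370,::-1],None,fx=4,fy=4,interpolation=cv2.INTER_CUBIC))
E
```

```text
18.45 tcp mill [-0.107   0.2809] Fmill -0.08 -0.13 w 0.03215120997374194 0.0
side 130 [ 0.0426 -0.0435] 0.1741
top 205 [ 0.0409 -0.0437] 0.1732
```

View pics/t9.png

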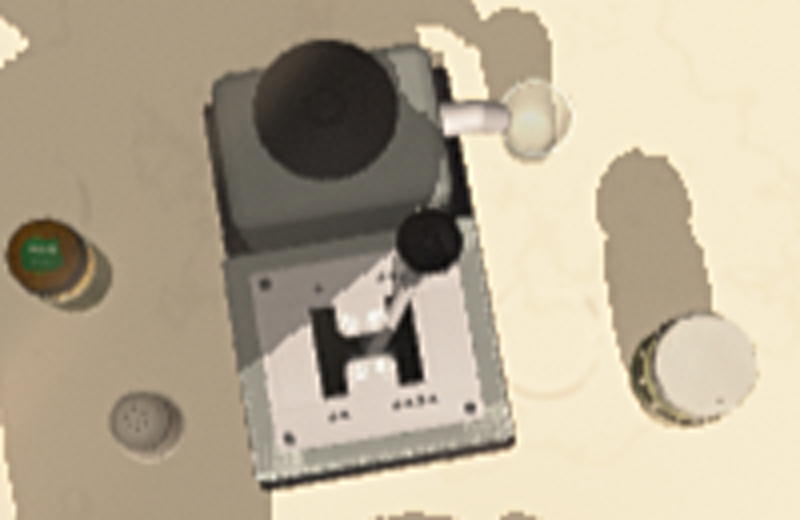

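The knob is at (430,240) at the far right, with the rod at the end of the third slot. The jars, shaker and glass haven't moved, and the arm is clear.

```bash
python3 -c "from station import ctrl;print(ctrl.hand_in())"
```

```text
the job is handed in; nothing more can be done
None
```

The spice mill is in third: the lever rests at the end of the far right slot, nothing else moved, the arm is clear, and the job is handed in at about 18.5 s (no verdict was returned).

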